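Fit the pattern plate in the biscuit press and set its depth dial

ROBOT

A 6-joint arm with a two-finger parallel gripper is mounted at the origin on the work surface. World frame = base frame: x ahead of the robot, y to its left, z up, the work surface at z = 0. Lengths are in m, angles in rad, forces in N, time in s.
With the tool pointing down it reaches from about 0.35 to 0.775 m from the base axis. Payload 5.5 kg.
Tool frame: the origin (TCP) lies at the very end of the fingers, on their centre line; the grasp point (between the pads) lies 19 mm behind it (env.grasp_offset is the distance from the TCP to the grasp point, in m); z points along the fingers, x is the direction in which the jaws open and shut, and the axes are right-handed (so a half turn about z gives the same grasp; the last joint's range is limited). The gripper opens to 85 mm and grips with 20 to 120 N. Pads are 22 mm wide; open, the fingers measure 114 mm over their backs; the gripper's body (76 mm by 85 mm) begins 54 mm behind the grasp point. The pads swing forward as they close: fully open they stand 13 mm farther back than shut.
Start: joints at [-1.246, 0.313, 0.046, 1.304, 0, 1.431], TCP at [0.258, -0.514, 0.231] pointing down, gripper open.
Joint ranges: [-2.76, 2.76], [-0.86, 1.69], [-1.03, 1.26], [-2.2, 2.34], [-1.47, 1.5], [-3.14, 3.14]. Speed limits (rad/s): [2.57, 2.57, 3.14, 3.14, 3.14, 3.14].

INTERFACE

Orientations are given as a unit quaternion [w, x, y, z].
In Python, from workcell import status, viewer, env gives the robot as it stands.
- The arm moves only by the tool carry_out, never from a script. Its argument "plan" is a list of rows, each an object of numbers: "x", "y", "z": the shift along the tool's x, y, z in m; "ax", "ay", "az": the turn, a rotation vector about the tool's x, y, z in rad; "hand": the opening, from 0 (shut) to 1 (fully open). In form: [{"x": .., "y": .., "z": .., "ax": .., "ay": .., "az": .., "hand": ..}, ...]. A call has 1 to 12 rows; each row is the pose to reach, as a shift and turn from the pose measured when the call began, along the tool's axes at that moment; what a row does not reach only later rows make up. A row lasts 1/12 s, in which the tool goes at most 41.7 mm and 7.16 degrees, less where a joint would pass 70% of its speed; a pose out of reach is approached as far as the arm can. A call with a gripper value outside its range is refused whole. The fingers move at their own pace and stop on an object; "squeeze" is the grip in N (left out, the last holds). Time passes only in rows, so rows that repeat a pose let the fingers close. It gives the time, the measured TCP pose, the force and the opening at its end, in the units of the state.
- status.get_state(): the state, without advancing time (a new reading comes with each control period).
- viewer.read_camera(name): name is "scene" or "top" or "wrist"; returns the picture (400x640x3 uint8, red, green, blue); there is no depth.
- viewer.camera_model(name): a dict with "vfov" (degrees; the focal length in pixels is half the picture's height over the tangent of half this angle, whatever the lens; pixels are square), "cx", "cy" (the principal point, pixels), "T" (4x4, takes a point from camera to world coordinates). Camera axes: x right, y down, z forward; pixel columns grow to the right and rows downward; lengths in m; the calibration is good to about 2 mm. A picture is of the moment at which its call begins: read the wrist's pose just before it. camera_model takes no time and is no camera call; for the wrist camera it gives the pose at the moment of the call.
- env.hand_in(): hands the job in, once; it reports no verdict.
The state is a dict: "clock": time; "joint_pos": joint angles; "qvel": joint speeds; "tau": joint torques, N m; "tcp_pos": TCP position; "orientation": TCP orientation; "wrist_force": force on the tool from outside, world axes, zero at the start; "ft_torque": the same for the moment, N m; "finger_gap": finger opening in m.
Only numpy, scipy, OpenCV 4.12 (cv2) and the standard library are available. Lean on these libraries where they do the work, as an engineer would, in place of code of your own. Each camera call takes 0.05 s, during which the arm holds its last target.

TASK

Take the loose pattern plate of the biscuit press by its red grip, push it against the fence and slide it along the fence away from the robot, without lifting it off, until its four holes come over the hidden studs and it drops flat onto the board. Then turn the depth dial until its white pointer stands at the red mark, and leave everything else where it is.

Things in the scene. Friction and masses are not known exactly. Their poses are not given: they have to be found in the camera images.
- press: biscuit press, fixed: wooden board 240 (x) x 390 (y) x 18 mm with a fence, a green beam over it and a dial. Origin: centre of the board's underside, on the worktop; x from its open front to its fence (about the robot's left), y roughly towards the robot, z up. All 'press' coordinates below are in this frame.
- fence_face (a point): foot of the front face of the steel fence along the back of the board, middle of its length: press x = +90.5 mm, on the board's top (z = 18). The fence runs along y, 300 mm long, 34 mm high. Axes as the press's.
- beam_edge (a point): lower front edge of the green beam, mid-length: press x = -5, z = 138 mm. The beam is 40 (x) x 378 (y) x 24 mm, on posts at y = +-178 mm; a screw with a cross handle stands on it up to z = 223 mm, within y = +-61. It bars an upright tool from the plate's grip: come from the press's open front (-x), the tool leaning back to -x by 35 to 45 degrees from vertical.
- stud_middle (a point): middle of the stud slots: press x = 30, y = 0, z = 18 mm (board top). Four fixed steel studs, 12 mm diameter, flat tops, stand 10 mm out of the board at press x = -12 and +72, y = s - 48 and s + 48 mm. s, common to all, is unknown, -8 to +8 mm, and never read out: the plate covers the studs, so feel for the drop.
- plate: loose aluminium plate, 120 (x) x 200 (y) x 6 mm, about 0.4 kg, through holes 16 mm wide at x = +-42, y = +-48 mm. Origin: centre of underside. Starts level on the stud tops (z = 28 mm), about 10 mm short of the fence, 18-32 mm too near the robot (+y), up to 4 degrees turned. Flush with the fence it is at press x = 30.5 and fits in x; slid to -y it drops 10 mm where its press y is s within about 2 mm.
- plate_grip (a point): middle of the plate's red grip, 35 mm above the plate's underside: an upright block 26 (x) x 16 (y, the width to grasp) mm, its top 52 mm above the underside, 45 mm in front (-x) of the plate's centre. Axes as the plate's.
- dial (a joint): depth dial at the corner of the press board nearest the robot, angle in rad, growing clockwise seen from above; 0: the white pointer points to the press's -x (its open front), 1.5: at the red mark (almost the press's +y). Light friction (0.06 N m), stays where left; stops at 0 and 3.0.
- dial_grip (a point): point on the dial's axis, at press x = -85, y = +130 mm, 52 mm above the worktop, on the black grip bar: 56 mm long, 14 mm wide (the width to grasp), 32 mm high from 30 to 62 mm above the worktop, standing on a disc 62 mm across. x of this point lies along the bar, the pointer at its -x end, z up.
- sugar_pot: white ceramic sugar pot, closed blue flip-top lid, 92 mm across, 95 mm tall; origin under its centre
- wheel_holder: steel pastry-wheel holder, foot 70 x 90 mm, about 120 mm tall; origin under its foot
- mug: cream enamel mug, 82 mm across, 85 mm tall; origin under its centre
- scraper: yellow plastic dough scraper lying flat, 110 x 130 mm, up to 12 mm thick; origin under its centre
- dowel: round ash rolling dowel, 42 mm across, 300 mm long, lying on two dark wooden chocks; origin at its underside, x along it
- stamp: wooden biscuit stamp with a ball knob, standing on the front far corner of the press board, 56 mm across, 62 mm high; origin under its centre

How it is judged:
On the way, in this order (a step that is already met when the one before it is completed fails the run):
1. the pattern plate lies flat on the press board with the studs in its holes (z of plate in the frame of press between 0.015 and 0.0205 m and angle between plate's own z axis and vertical below 0.03 rad and angle between the x axis of plate and the x axis of press, either way round below 0.07 rad and x of plate in the frame of press between 0.024 and 0.036 m and y of plate in the frame of press between -0.014 and 0.014 m), for 0.2 s.
2. the plate still seated, the dial's pointer at the red mark (all of step 1 and value of joint dial between 1.4 and 1.6 rad), for 0.2 s.
At the end, for the whole second after the job is handed in: The plate lies flat on the press board, its underside no more than 2.5 mm above the board, within 0.03 rad of level and 0.07 rad of square to the press, its centre at press x = 24 to 36 mm and y = -14 to +14 mm (only possible with the studs in the holes); the dial reads 1.5 +-0.1 rad; both at rest (all of step 2 and linear speed of plate below 0.01 m/s and velocity of joint dial between -0.05 and 0.05 rad/s); the robot touches nothing.
It fails at once if the plate lifted away: its underside more than 45 mm above the worktop (27 mm above the board) (z of plate in the frame of press above 0.045 m).
It fails at once if another thing on the worktop or the board (pot, wheel holder, mug, scraper, dowel, stamp) moved by more than 25 mm (distance of any of sugar_pot, wheel_holder, mug, scraper, dowel, stamp from where it was at the start of the episode above 0.025 m).
It also fails if it takes over 51 s, if anything falls off the work surface, if the arm or the gripper's body presses on something with over 40 N, if the wrist force passes 120 N, or if a joint passes its speed limit or range.

## Working session

There is one attempt and no reset: what is moved stays moved. The work goes in short steps, Python scripts to look and compute and a tool call to move; the robot and the scene stay as the last step left them, time stands still between calls to the robot, and variables do not carry over. Pictures are saved under pics/ and viewed, and the job is handed in when it is done.

Besides the shell and the picture viewer there is one more tool, called after "Call:" as name([rows], argument=value, ...), one row to a line, values as JSON. carry_out: Moves the arm, as the interface text tells. Its arguments: {"type":"object","properties":{"plan":{"type":"array"},"squeeze":{"type":"number"}},"required":["plan"]}

```bash
ls; mkdir -p pics; python3 - <<'E'
from workcell import status, viewer, env
import cv2,json
print(status.get_state(), env.grasp_offset)
for n in ("scene","top","wrist"):
    m=viewer.camera_model(n); print(n,m)
    cv2.imwrite(f"pics/{n}0.png",viewer.read_camera(n)[:,:,::-1])
E
```

```text
pics
{'clock': 0.0, 'joint_pos': array([-1.24557162e+00,  3.14018007e-01,  4.49923526e-02,  1.30362627e+00,
       -3.99146509e-06,  1.43121075e+00]), 'qvel': array([-1.56968884e-03, -2.38873577e-05,  1.22577658e-04,  3.15413946e-04,
        1.04827141e-03,  1.05717150e-03]), 'tau': array([-3.08297531e-04, -4.80625963e+01,  2.98536104e+01,  1.93534687e-02,
       -5.62483581e-05,  1.08523984e-06]), 'tcp_pos': array([ 0.25757679, -0.51350356,  0.23040434]), 'orientation': array([-5.90884392e-04,  8.50955926e-01, -5.25236281e-01, -7.15308638e-04]), 'wrist_force': array([-0.20311832,  0.26551683, -0.67124848]), 'ft_torque': array([-0.0797159 ,  0.00217989,  0.0355729 ]), 'finger_gap': 0.08549874058670286} 0.0187
scene {'vfov': 45.332201812130165, 'cx': 316.75953362215057, 'cy': 200.8037803585891, 'T': array([[-0.87687615,  0.37573654, -0.29985041,  0.97829655],
       [ 0.48032049,  0.65950869, -0.57822186,  0.54100524],
       [-0.01950513, -0.65105326, -0.7587814 ,  1.06281468],
       [ 0.        ,  0.        ,  0.        ,  1.        ]])}
top {'vfov': 54.37895420019059, 'cx': 316.21524500638753, 'cy': 197.68571338671876, 'T': array([[ 0.02020384, -0.99364482,  0.11073292,  0.4884308 ],
       [-0.99977558, -0.01937339,  0.00857047, -0.21190829],
       [-0.00637073, -0.11088123, -0.99381325,  1.16833237],
       [ 0.        ,  0.        ,  0.        ,  1.        ]])}
wrist {'vfov': 68.53847614140591, 'cx': 323.4727551746363, 'cy': 198.0000546428065, 'T': array([[ 4.48641333e-01, -8.55335202e-01, -2.59080386e-01,
         3.24245791e-01],
       [-8.93711787e-01, -4.29519820e-01, -1.29583817e-01,
        -4.81498568e-01],
       [-4.42561083e-04,  2.89679851e-01, -9.57123497e-01,
         3.73198548e-01],
       [ 0.00000000e+00,  0.00000000e+00,  0.00000000e+00,
         1.00000000e+00]])}
```

View pics/top0.png

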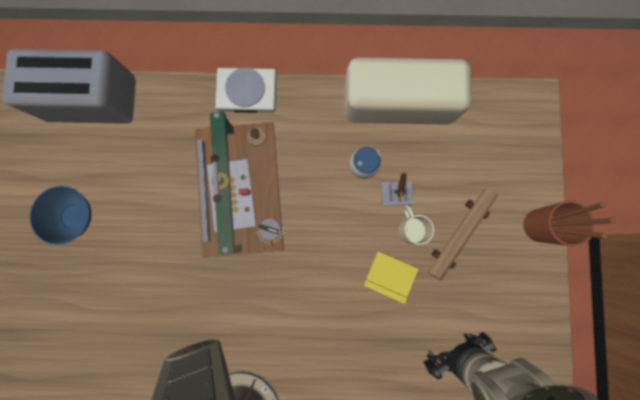

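View pics/scene0.png

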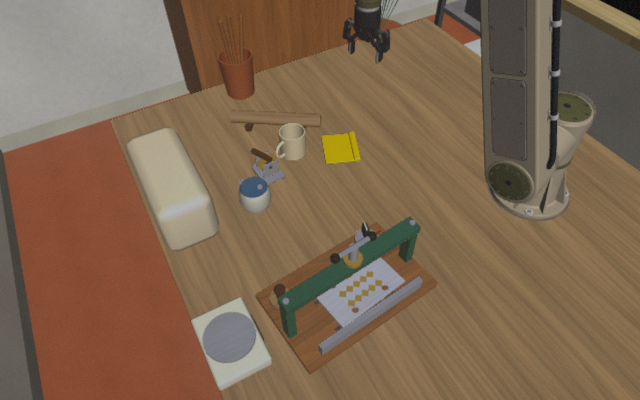

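View pics/wrist0.png

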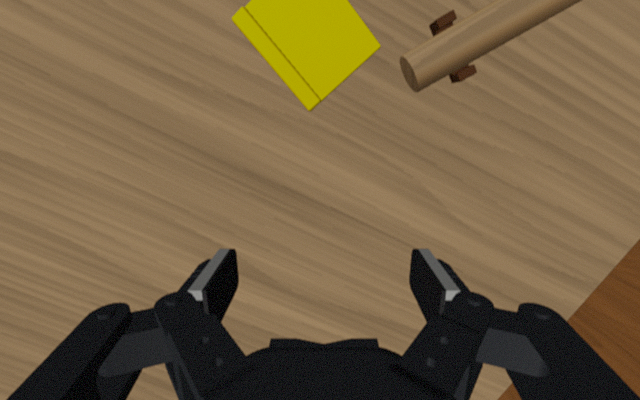

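The top view shows the press at cols 196-283, rows 123-257. The fence is on the left (+Y) and the open front faces right (-Y). I'll enlarge it.

```bash
python3 - <<'E'
import cv2
a=cv2.imread("pics/top0.png")[110:265,185:295]
cv2.imwrite("pics/topz.png",cv2.resize(a,None,fx=3.8,fy=3.8,interpolation=cv2.INTER_CUBIC))
a=cv2.imread("pics/scene0.png")[205:370,245:445]
cv2.imwrite("pics/scenez.png",cv2.resize(a,None,fx=3.6,fy=3.6,interpolation=cv2.INTER_CUBIC))
E
```

```text
(no output)
```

View pics/topz.png

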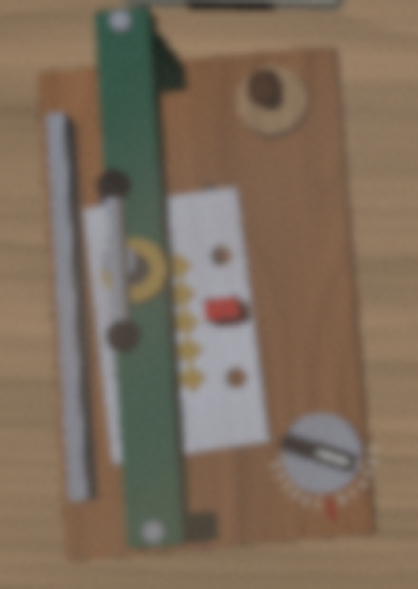

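View pics/scenez.png

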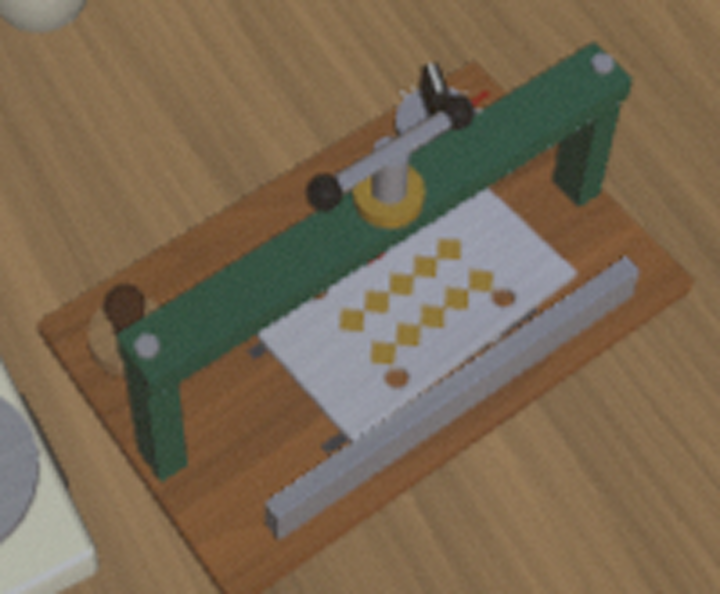

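```bash
cat > h.py <<'E'
import numpy as np, cv2
from scipy.spatial.transform import Rotation as R
from workcell import status, viewer, env
def K(m):
    f=200/np.tan(np.radians(m['vfov']/2)); return f
def ray(m,u,v):
    d=np.array([(u-m['cx'])/K(m),(v-m['cy'])/K(m),1.]); T=m['T']; return T[:3,3],T[:3,:3]@d
def onz(m,u,v,z):
    o,d=ray(m,u,v); return o+d*(z-o[2])/d[2]
def proj(m,p):
    q=np.linalg.inv(m['T'])@np.r_[p,1]; return np.array([m['cx']+K(m)*q[0]/q[2],m['cy']+K(m)*q[1]/q[2]])
def tcp():
    s=status.get_state(); q=s['orientation']; return s,s['tcp_pos'],R.from_quat([q[1],q[2],q[3],q[0]])
def press(c,yaw):
    T=np.eye(4); T[:3,:3]=R.from_euler('z',yaw).as_matrix(); T[:2,3]=c; return T
E
python3 - <<'E'
from h import *
m=viewer.camera_model("top"); s=viewer.camera_model("scene")
f=lambda p:(p[0]/3.8+185,p[1]/3.8+110)
C=[onz(m,*f(p),.018) for p in [(38,72),(335,48),(375,535),(70,560)]]
C=np.array(C);print(C.round(4)); c=C.mean(0)
print(np.linalg.norm(C-np.roll(C,-1,0),axis=1), c)
ex=(C[0]+C[3]-C[1]-C[2]);ey=(C[2]+C[3]-C[0]-C[1])
print(np.arctan2(ex[1],ex[0]),np.arctan2(ey[1],ey[0])-np.pi/2)
yaw=np.arctan2(ey[1],ey[0])-np.pi/2
T=press(c[:2],yaw)
g=lambda p:(p[0]/3.6+245,p[1]/3.6+205)
S=np.array([onz(s,*g(p),.018) for p in [(690,280),(40,325),(480,62),(228,600)]])
print("scene corners in press",[(np.linalg.inv(T)@np.r_[q,1])[:3].round(4) for q in S])
inv=np.linalg.inv(T)
pl=lambda p,z:(inv@np.r_[onz(m,*f(p),z),1])[:3].round(4)
print("plate corners", [pl(p,.034) for p in [(84,207),(237,186),(270,440),(118,465)]])
print("grip top",pl((222,308),.08), "holes",pl((221,256),.034),pl((236,377),.034))
print("dial axis",pl((320,454),.03),"bar",pl((285,442),.062),pl((352,460),.062),"stamp",pl((270,100),.02))
for p in [(-.085,.130,.03),(.0905,0,.018),(-.005,0,.138),(-.085,-.16,0)]:
    print((T@np.r_[p,1])[:3].round(4))
E
```

```text
[[ 0.8196  0.1706  0.018 ]
 [ 0.8436 -0.0665  0.018 ]
 [ 0.4582 -0.1099  0.018 ]
 [ 0.4343  0.1247  0.018 ]]
[0.23823216 0.38784482 0.23576908 0.3879438 ] [0.63893905 0.02974084 0.018     ]
1.6720979738790305 -4.597081304002621
scene corners in press [array([0.1221, 0.1912, 0.018 ]), array([-0.1126, -0.1922,  0.018 ]), array([-0.1104,  0.1978,  0.018 ]), array([ 0.119 , -0.1958,  0.018 ])]
plate corners [array([ 0.0851, -0.079 ,  0.034 ]), array([-0.0351, -0.0841,  0.034 ]), array([-0.0454,  0.1158,  0.034 ]), array([0.072 , 0.1238, 0.034 ])]
grip top [-0.0247  0.0174  0.08  ] holes [-0.0186 -0.0301  0.034 ] [-0.0231  0.0651  0.034 ]
dial axis [-0.0822  0.13    0.03  ] bar [-0.0608  0.1199  0.062 ] [-0.1096  0.138   0.062 ] stamp [-0.0642 -0.1542  0.02  ]
[ 0.5196 -0.0697  0.03  ]
[0.6285 0.1196 0.018 ]
[0.6395 0.0248 0.138 ]
[ 0.8077 -0.0363  0.    ]
```

```bash
cat >> h.py <<'E'
# lean: tool z = (sin l,0,-cos l) in a frame of yaw; tool x = -frame y
def leanR(yaw,l):
    z=np.array([np.sin(l),0,-np.cos(l)]); x=np.array([0,-1.,0]); y=np.cross(z,x)
    return R.from_euler('z',yaw)*R.from_matrix(np.array([x,y,z]).T)
def delta(pos,Rt):
    s,p,Rc=tcp(); return Rc.inv().apply(pos-p).round(4), (Rc.inv()*Rt).as_rotvec().round(4)
E
python3 - <<'E'
from h import *
T=press([.639,.031],1.68)
Rt=leanR(1.68+.045,np.radians(40)); z=Rt.apply([0,0,1])
g=(T@[-.0255,.0175,.063,1])[:3]
pre=g+z*(.019-.15)
print(g,pre,z); d=delta(pre,Rt); print(*d, np.degrees(np.linalg.norm(d[1])))
E
```

```text
[0.62438341 0.00374463 0.063     ] [ 0.63731675 -0.07946138  0.16335182] [-0.09872785  0.63516039 -0.76604444]
[-0.2178 -0.534   0.0677] [ 0.6008 -0.4379 -1.2061] 81.17811665532236
```

Call:
carry_out([
  {"x": -0.03,"y": -0.06,"z": 0,"ax": 0.06,"ay": -0.04,"az": -0.12},
  {"x": -0.03,"y": -0.1,"z": 0,"ax": 0.12,"ay": -0.08,"az": -0.24},
  {"x": -0.05,"y": -0.14,"z": 0,"ax": 0.18,"ay": -0.13,"az": -0.36},
  {"x": -0.07,"y": -0.18,"z": 0,"ax": 0.24,"ay": -0.17,"az": -0.48},
  {"x": -0.09,"y": -0.22,"z": 0,"ax": 0.3,"ay": -0.22,"az": -0.6},
  {"x": -0.1,"y": -0.26,"z": 0,"ax": 0.35,"ay": -0.26,"az": -0.71},
  {"x": -0.12,"y": -0.3,"z": 0,"ax": 0.4,"ay": -0.3,"az": -0.82},
  {"x": -0.13,"y": -0.34,"z": 0,"ax": 0.45,"ay": -0.33,"az": -0.92},
  {"x": -0.15,"y": -0.38,"z": 0.01,"ax": 0.5,"ay": -0.36,"az": -1.01},
  {"x": -0.17,"y": -0.42,"z": 0.02,"ax": 0.54,"ay": -0.39,"az": -1.08},
  {"x": -0.18,"y": -0.46,"z": 0.03,"ax": 0.58,"ay": -0.42,"az": -1.15},
  {"x": -0.2,"y": -0.5,"z": 0.05,"ax": 0.6,"ay": -0.44,"az": -1.2},
])

```text
schema error: expected keys x, y, z, ax, ay, az, hand
```

```bash
cat > look.py <<'E'
import sys
from h import *
n=sys.argv[1]; m=viewer.camera_model("wrist"); np.save(f"pics/{n}.npy",m['T'])
cv2.imwrite(f"pics/{n}.png",viewer.read_camera("wrist")[:,:,::-1])
s=status.get_state(); print({k:s[k] for k in("clock","joint_pos","tcp_pos","orientation","wrist_force","finger_gap")})
E
python3 look.py w1
```

```text
{'clock': 0.2, 'joint_pos': array([-1.24559512e+00,  3.13724489e-01,  4.53829874e-02,  1.30358419e+00,
        2.06839805e-06,  1.43115554e+00]), 'tcp_pos': array([ 0.25763447, -0.51371079,  0.23073106]), 'orientation': array([-3.61377072e-04,  8.50964484e-01, -5.25222933e-01, -4.33907279e-04]), 'wrist_force': array([ 0.68729702,  0.36873971, -0.28395871]), 'finger_gap': 0.0853278180191461}
```

View pics/w1.png

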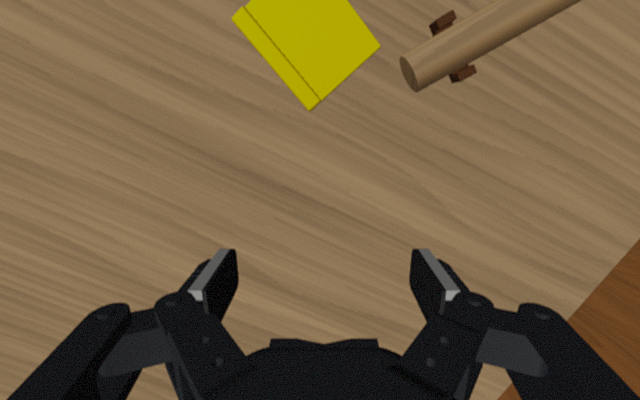

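The call was refused because every row needs "hand", and the view hasn't changed. I'll resend with it.

Call:
carry_out([
  {"x": -0.03,"y": -0.06,"z": 0,"ax": 0.06,"ay": -0.04,"az": -0.12,"hand": 0.5},
  {"x": -0.03,"y": -0.1,"z": 0,"ax": 0.12,"ay": -0.08,"az": -0.24,"hand": 0.5},
  {"x": -0.05,"y": -0.14,"z": 0,"ax": 0.18,"ay": -0.13,"az": -0.36,"hand": 0.5},
  {"x": -0.07,"y": -0.18,"z": 0,"ax": 0.24,"ay": -0.17,"az": -0.48,"hand": 0.5},
  {"x": -0.09,"y": -0.22,"z": 0,"ax": 0.3,"ay": -0.22,"az": -0.6,"hand": 0.5},
  {"x": -0.1,"y": -0.26,"z": 0,"ax": 0.35,"ay": -0.26,"az": -0.71,"hand": 0.5},
  {"x": -0.12,"y": -0.3,"z": 0,"ax": 0.4,"ay": -0.3,"az": -0.82,"hand": 0.5},
  {"x": -0.13,"y": -0.34,"z": 0,"ax": 0.45,"ay": -0.33,"az": -0.92,"hand": 0.5},
  {"x": -0.15,"y": -0.38,"z": 0.01,"ax": 0.5,"ay": -0.36,"az": -1.01,"hand": 0.5},
  {"x": -0.17,"y": -0.42,"z": 0.02,"ax": 0.54,"ay": -0.39,"az": -1.08,"hand": 0.5},
  {"x": -0.18,"y": -0.46,"z": 0.03,"ax": 0.58,"ay": -0.42,"az": -1.15,"hand": 0.5},
  {"x": -0.2,"y": -0.5,"z": 0.05,"ax": 0.6,"ay": -0.44,"az": -1.2,"hand": 0.5},
])

```text
clock: 1.2
tcp_pos: [0.5877, -0.1438, 0.1947]
orientation: [-0.343, 0.936, 0.071, -0.028]
wrist_force: [0.6, -0.2, 0.7]
finger_gap: 0.0425
```

```bash
python3 look.py w2
```

```text
{'clock': 1.25, 'joint_pos': array([-0.60037794,  0.7753127 ,  0.48517009,  1.81537708,  0.48762352,
        0.67603666]), 'tcp_pos': array([ 0.59044682, -0.13685669,  0.19054464]), 'orientation': array([-0.34504014,  0.93517982,  0.07417971, -0.02972157]), 'wrist_force': array([-1.52901765,  4.18097643, -2.15402252]), 'finger_gap': 0.04278959941571183}
```

View pics/w2.png

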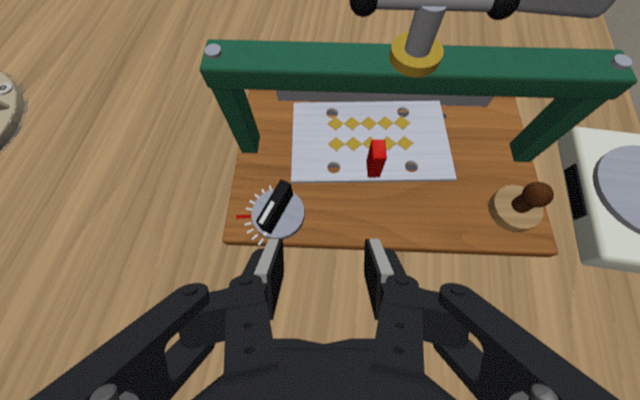

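This view shows the grip at about (377,157), the plate with its corners near (293,100) and (452,178), and the dial at (275,213). The arm was still settling, so I'll take another picture before measuring.

```bash
python3 look.py w3; python3 - <<'E'
import cv2
a=cv2.imread("pics/w3.png")[30:260,190:570]
cv2.imwrite("pics/w3z.png",cv2.resize(a,None,fx=2.1,fy=2.1,interpolation=cv2.INTER_CUBIC))
E
```

```text
{'clock': 1.3, 'joint_pos': array([-0.60401723,  0.77247088,  0.48318739,  1.8159241 ,  0.48350113,
        0.67701089]), 'tcp_pos': array([ 0.58834844, -0.13923277,  0.19136376]), 'orientation': array([-0.34366294,  0.93577944,  0.07265575, -0.03055768]), 'wrist_force': array([-0.82572922, -0.23606366,  0.37135464]), 'finger_gap': 0.04260778659887775}
```

View pics/w3z.png

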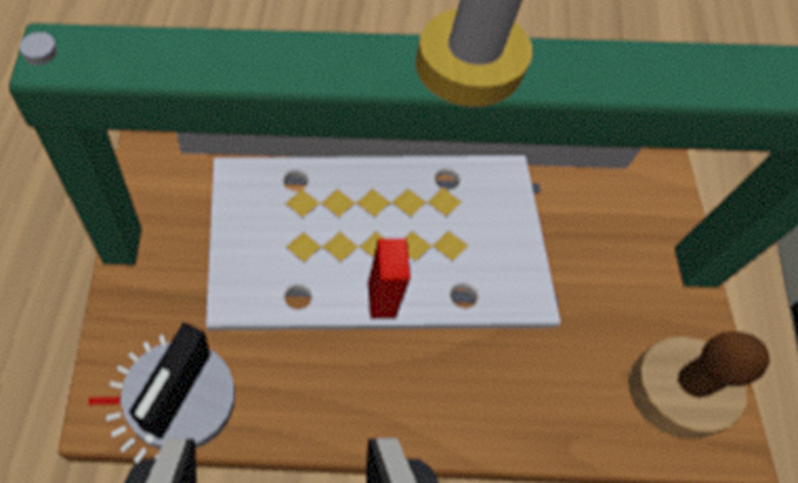

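```bash
python3 - <<'E'
from h import *
m=viewer.camera_model("wrist"); m['T']=np.load("pics/w3.npy")
f=lambda p:(p[0]/2.1+190,p[1]/2.1+30)
T=press([.639,.031],1.68); inv=np.linalg.inv(T)
P=lambda p,z:(inv@np.r_[onz(m,*f(p),z),1])[:3].round(4)
print("board corners",P((62,455),.018),P((775,480),.018))
print("fence foot",P((181,151),.018),P((637,165),.018))
pc=np.array([P(p,.034) for p in [(213,157),(527,155),(559,324),(208,327)]]);print("plate",pc,pc.mean(0))
print("holes",[P(p,.034) for p in[(296,179),(446,179),(463,296),(298,297)]])
print("grip top",[P(p,.08) for p in [(379,240),(408,239),(410,279),(379,279)]])
print("dial",P((179,393),.03),"bar top",P((140,430),.062),P((200,330),.062),"stamp",P((690,388),.02))
print("beam lower front edge", P((40,125),.138),P((780,150),.138))
E
```

```text
board corners [-0.1217  0.1878  0.018 ] [-0.1162 -0.1943  0.018 ]
fence foot [0.0912 0.1475 0.018 ] [ 0.0935 -0.1592  0.018 ]
plate [[ 0.0731  0.1222  0.034 ]
 [ 0.0842 -0.0795  0.034 ]
 [-0.0368 -0.0843  0.034 ]
 [-0.0484  0.1135  0.034 ]] [0.018025 0.017975 0.034   ]
holes [array([0.058 , 0.0681, 0.034 ]), array([ 0.0624, -0.0264,  0.034 ]), array([-0.0214, -0.0315,  0.034 ]), array([-0.0266,  0.0635,  0.034 ])]
grip top [array([-0.0167,  0.0232,  0.08  ]), array([-0.0154,  0.0084,  0.08  ]), array([-0.0391,  0.0081,  0.08  ]), array([-0.0399,  0.0235,  0.08  ])]
dial [-0.0871  0.126   0.03  ] bar top [-0.1181  0.1361  0.062 ] [-0.0637  0.1129  0.062 ] stamp [-0.0664 -0.1591  0.02  ]
beam lower front edge [-0.003   0.1808  0.138 ] [-0.0021 -0.1407  0.138 ]
```

```bash
python3 - <<'E'
from h import *
T=press([.639,.031],1.68)
Rt=leanR(1.736,np.radians(40)); z=Rt.apply([0,0,1])
g=(T@[-.0275,.0157,.063,1])[:3]
print(g)
for b in (.06,0.):
    p=g+z*(.019-b); print(p,*delta(p,Rt))
E
```

```text
[0.62639066 0.00195272 0.063     ]
[ 0.63072471 -0.02404276  0.09440782] [ 0.0606 -0.0191  0.1429] [-0.0064  0.0007 -0.0105]
[0.6243822  0.0139994  0.04844516] [ 0.0607 -0.0187  0.2029] [-0.0064  0.0007 -0.0105]
```

Call:
carry_out([
  {"x": 0.03,"y": -0.01,"z": 0.03,"ax": -0.006,"ay": 0,"az": -0.01,"hand": 0.5},
  {"x": 0.061,"y": -0.019,"z": 0.05,"ax": -0.006,"ay": 0,"az": -0.01,"hand": 0.5},
  {"x": 0.061,"y": -0.019,"z": 0.08,"ax": -0.006,"ay": 0,"az": -0.01,"hand": 0.5},
  {"x": 0.061,"y": -0.019,"z": 0.115,"ax": -0.006,"ay": 0,"az": -0.01,"hand": 0.5},
  {"x": 0.061,"y": -0.019,"z": 0.143,"ax": -0.006,"ay": 0,"az": -0.01,"hand": 0.5},
  {"x": 0.061,"y": -0.019,"z": 0.143,"ax": -0.006,"ay": 0,"az": -0.01,"hand": 0.5},
  {"x": 0.061,"y": -0.019,"z": 0.143,"ax": -0.006,"ay": 0,"az": -0.01,"hand": 0.5},
  {"x": 0.061,"y": -0.019,"z": 0.143,"ax": -0.006,"ay": 0,"az": -0.01,"hand": 0.5},
])

```text
clock: 1.97
tcp_pos: [0.6315, -0.0248, 0.0952]
orientation: [-0.341, 0.937, 0.077, -0.028]
wrist_force: [0.8, -0.7, 0.0]
finger_gap: 0.0427
```

```bash
python3 look.py w4; python3 - <<'E'
from h import *
T=press([.639,.031],1.68)
Rt=leanR(1.736,np.radians(40)); z=Rt.apply([0,0,1])
g=(T@[-.0275,.0157,.063,1])[:3]
print(*delta(g+z*.019,Rt))
E
```

```text
{'clock': 2.0167, 'joint_pos': array([-0.42931257,  0.78387361,  0.28440981,  1.50834308,  0.56185822,
        0.8490655 ]), 'tcp_pos': array([ 0.6319995 , -0.02544148,  0.09558997]), 'orientation': array([-0.34041299,  0.93670121,  0.0771911 , -0.02741116]), 'wrist_force': array([ 0.3059117 , -0.37635355,  0.85260391]), 'finger_gap': 0.042689129116416764}
[-0.0011 -0.0005  0.0619] [ 0.0011 -0.0017 -0.0001]
```

View pics/w4.png

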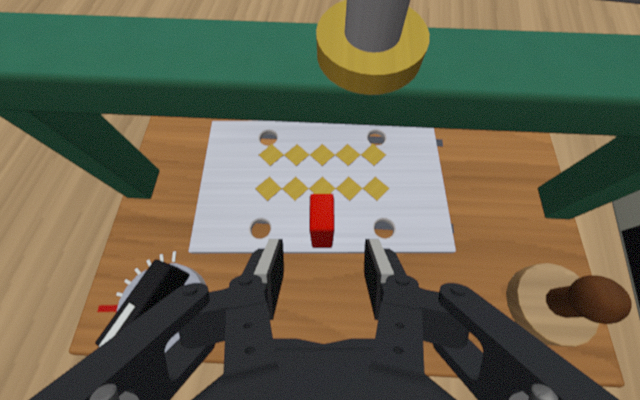

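Call:
carry_out([
  {"x": -0.001,"y": 0,"z": 0.02,"ax": 0,"ay": 0,"az": 0,"hand": 0.5},
  {"x": -0.001,"y": 0,"z": 0.04,"ax": 0,"ay": 0,"az": 0,"hand": 0.5},
  {"x": -0.001,"y": 0,"z": 0.055,"ax": 0,"ay": 0,"az": 0,"hand": 0.5},
  {"x": -0.001,"y": 0,"z": 0.062,"ax": 0,"ay": 0,"az": 0,"hand": 0.5},
  {"x": -0.001,"y": 0,"z": 0.062,"ax": 0,"ay": 0,"az": 0,"hand": 0.5},
  {"x": -0.001,"y": 0,"z": 0.062,"ax": 0,"ay": 0,"az": 0,"hand": 0.5},
])

```text
clock: 2.52
tcp_pos: [0.6253, 0.0126, 0.049]
orientation: [-0.34, 0.937, 0.077, -0.027]
wrist_force: [-0.5, -0.1, 0.1]
finger_gap: 0.0427
```

```bash
python3 look.py w5
```

```text
{'clock': 2.5667, 'joint_pos': array([-0.38227595,  0.78102507,  0.16068658,  1.3571393 ,  0.58157629,
        0.90114175]), 'tcp_pos': array([0.62558758, 0.01244589, 0.04919286]), 'orientation': array([-0.33997584,  0.93690182,  0.07705575, -0.02634043]), 'wrist_force': array([ 0.34723541, -0.49229809, -0.33302825]), 'finger_gap': 0.04276259234769672}
```

View pics/w5.png

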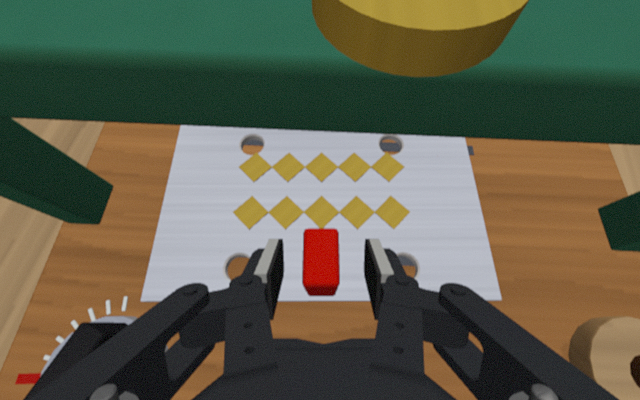

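The grip block is centred between the pads (col 321), so I'll close.

Call:
carry_out([
  {"x": 0,"y": 0,"z": 0,"ax": 0,"ay": 0,"az": 0,"hand": 0.3},
  {"x": 0,"y": 0,"z": 0,"ax": 0,"ay": 0,"az": 0,"hand": 0.2},
  {"x": 0,"y": 0,"z": 0,"ax": 0,"ay": 0,"az": 0,"hand": 0.1},
  {"x": 0,"y": 0,"z": 0,"ax": 0,"ay": 0,"az": 0,"hand": 0.1},
  {"x": 0,"y": 0,"z": 0,"ax": 0,"ay": 0,"az": 0,"hand": 0.1},
], squeeze=25)

```text
clock: 2.98
tcp_pos: [0.6261, 0.0114, 0.0502]
orientation: [-0.339, 0.937, 0.077, -0.026]
wrist_force: [-1.2, -4.4, 5.6]
finger_gap: 0.0157
```

```bash
cat > st.py <<'E'
from h import *
s,p,Rc=tcp()
T=press([.6429,.0324],1.687); inv=np.linalg.inv(T)
print(s['clock'],p.round(4),"F press",(T[:3,:3].T@s['wrist_force']).round(2),"M",s['ft_torque'].round(2),"gap",s['finger_gap'])
g=p-Rc.apply([0,0,.019]); print("grasp pt press",(inv@np.r_[g,1])[:3].round(4), "tool x az rel press -y", np.arctan2(*(T[:3,:3].T@Rc.apply([1,0,0]))[:2]*np.array([1,-1])).round(4), "lean",np.degrees(np.arccos(-Rc.apply([0,0,1])[2])).round(2))
# tool-frame components of press axes
for n,a in zip("xyz",T[:3,:3].T): print(n,Rc.inv().apply(a).round(3))
E
python3 st.py
```

```text
2.9833 [0.6261 0.0114 0.0502] F press [-4.28  1.7   5.59] M [-0.58  0.5   0.26] gap 0.01567639232356037
grasp pt press [-0.0311  0.0186  0.0648] tool x az rel press -y 0.0457 lean 39.8
x [ 0.046 -0.767  0.64 ]
y [-0.999 -0.038  0.026]
z [ 0.004 -0.64  -0.768]
```

Call:
carry_out([
  {"x": 0,"y": -0.0015,"z": 0.0013,"ax": 0,"ay": 0.006,"az": 0.007,"hand": 0.1},
  {"x": 0,"y": -0.003,"z": 0.0026,"ax": 0,"ay": 0.012,"az": 0.014,"hand": 0.1},
  {"x": 0,"y": -0.0046,"z": 0.0038,"ax": 0,"ay": 0.018,"az": 0.021,"hand": 0.1},
  {"x": 0,"y": -0.006,"z": 0.005,"ax": 0,"ay": 0.024,"az": 0.029,"hand": 0.1},
  {"x": 0,"y": -0.007,"z": 0.006,"ax": 0,"ay": 0.03,"az": 0.036,"hand": 0.1},
  {"x": 0,"y": -0.007,"z": 0.006,"ax": 0,"ay": 0.03,"az": 0.036,"hand": 0.1},
])

```text
clock: 3.48
tcp_pos: [0.6246, 0.0208, 0.0503]
orientation: [-0.34, 0.939, 0.055, -0.017]
wrist_force: [0.5, -2.7, 1.5]
finger_gap: 0.0154
```

```bash
python3 st.py
```

```text
3.4833 [0.6246 0.0208 0.0503] F press [-2.78 -0.18  1.5 ] M [-0.81  0.09  0.04] gap 0.015392620441774724
grasp pt press [-0.0216  0.0196  0.0649] tool x az rel press -y -0.0017 lean 39.82
x [-0.002 -0.768  0.64 ]
y [-1.    -0.002 -0.005]
z [ 0.005 -0.64  -0.768]
```

Now press on into the fence in 1 mm rows.

Call:
carry_out([
  {"x": 0,"y": -0.0015,"z": 0.0014,"ax": 0,"ay": 0,"az": 0,"hand": 0.1},
  {"x": 0,"y": -0.0023,"z": 0.002,"ax": 0,"ay": 0,"az": 0,"hand": 0.1},
  {"x": 0,"y": -0.003,"z": 0.0026,"ax": 0,"ay": 0,"az": 0,"hand": 0.1},
  {"x": 0,"y": -0.003,"z": 0.0026,"ax": 0,"ay": 0,"az": 0,"hand": 0.1},
])

```text
clock: 3.82
tcp_pos: [0.624, 0.022, 0.0503]
orientation: [-0.338, 0.939, 0.054, -0.017]
wrist_force: [-3.3, -15.3, 5.4]
finger_gap: 0.0158
```

```bash
python3 st.py
```

```text
3.8167 [0.624  0.022  0.0503] F press [-14.83   5.05   5.38] M [-2.02  0.72  0.64] gap 0.015840640917024824
grasp pt press [-0.0203  0.0201  0.065 ] tool x az rel press -y -0.0029 lean 39.56
x [-0.003 -0.771  0.637]
y [-1.    -0.    -0.005]
z [ 0.004 -0.637 -0.771]
```

```bash
python3 look.py w6; python3 - <<'E'
from h import *
cv2.imwrite("pics/s6.png",cv2.resize(viewer.read_camera("scene")[205:370,245:445,::-1],None,fx=3.6,fy=3.6,interpolation=cv2.INTER_CUBIC))
E
```

```text
{'clock': 3.8667, 'joint_pos': array([-0.37542962,  0.74432477,  0.09931549,  1.29315253,  0.59894735,
        0.96625616]), 'tcp_pos': array([0.6239703 , 0.0219833 , 0.05028371]), 'orientation': array([-0.33805896,  0.93942048,  0.0538479 , -0.01748456]), 'wrist_force': array([ -4.23243225, -14.94949687,   4.68947571]), 'finger_gap': 0.01563357821588962}
```

View pics/w6.png

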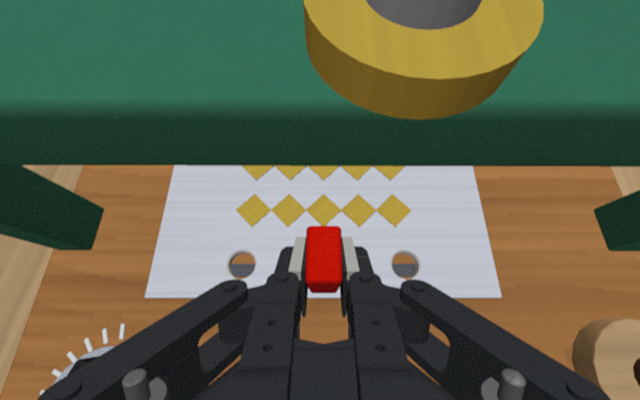

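View pics/s6.png

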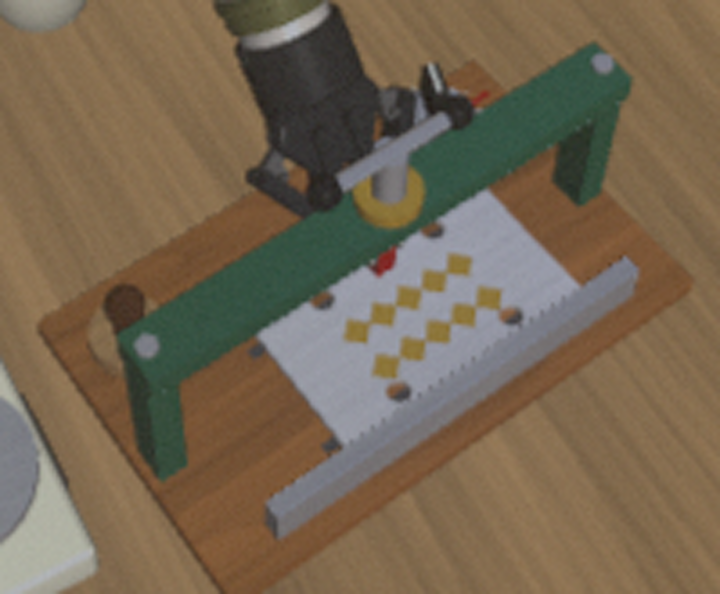

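The plate is flush with the fence in both views. I'll slide it 8 mm toward -y while keeping the fence push and a light press down.

Call:
carry_out([
  {"x": 0.001,"y": -0.0005,"z": 0.0015,"ax": 0,"ay": 0,"az": 0,"hand": 0.1},
  {"x": 0.002,"y": -0.0005,"z": 0.0015,"ax": 0,"ay": 0,"az": 0,"hand": 0.1},
  {"x": 0.003,"y": -0.0005,"z": 0.0015,"ax": 0,"ay": 0,"az": 0,"hand": 0.1},
  {"x": 0.004,"y": -0.0005,"z": 0.0015,"ax": 0,"ay": 0,"az": 0,"hand": 0.1},
  {"x": 0.005,"y": -0.0005,"z": 0.0015,"ax": 0,"ay": 0,"az": 0,"hand": 0.1},
  {"x": 0.006,"y": -0.0005,"z": 0.0015,"ax": 0,"ay": 0,"az": 0,"hand": 0.1},
  {"x": 0.007,"y": -0.0005,"z": 0.0015,"ax": 0,"ay": 0,"az": 0,"hand": 0.1},
  {"x": 0.008,"y": -0.0005,"z": 0.0015,"ax": 0,"ay": 0,"az": 0,"hand": 0.1},
])

```text
clock: 4.58
tcp_pos: [0.626, 0.0217, 0.0502]
orientation: [-0.337, 0.94, 0.052, -0.023]
wrist_force: [-23.1, -21.1, 16.9]
finger_gap: 0.0157
```

```bash
python3 st.py
```

```text
4.5833 [0.626  0.0217 0.0502] F press [-18.26  25.41  16.87] M [-1.21  3.14  3.37] gap 0.01566135799148872
grasp pt press [-0.0207  0.0179  0.0649] tool x az rel press -y -0.0032 lean 39.46
x [-0.003 -0.772  0.636]
y [-1.     0.008  0.005]
z [-0.009 -0.635 -0.772]
```

Only about 2 mm of the 8 happened, at 25 N, so friction is high. I'll relax the presses and slide again.

Call:
carry_out([
  {"x": 0.001,"y": 0,"z": 0,"ax": 0,"ay": 0,"az": 0,"hand": 0.1},
  {"x": 0.002,"y": 0,"z": 0,"ax": 0,"ay": 0,"az": 0,"hand": 0.1},
  {"x": 0.003,"y": 0,"z": 0,"ax": 0,"ay": 0,"az": 0,"hand": 0.1},
  {"x": 0.004,"y": 0,"z": 0,"ax": 0,"ay": 0,"az": 0,"hand": 0.1},
])

```text
clock: 4.92
tcp_pos: [0.6273, 0.0219, 0.0506]
orientation: [-0.337, 0.94, 0.051, -0.026]
wrist_force: [-16.0, -11.9, 12.6]
finger_gap: 0.0157
```

```bash
python3 st.py; python3 look.py w7
```

```text
4.9167 [0.6273 0.0219 0.0506] F press [-9.98 17.28 12.65] M [-0.53  1.98  2.23] gap 0.015658849640482152
grasp pt press [-0.0207  0.0166  0.0653] tool x az rel press -y -0.0024 lean 39.47
x [-0.002 -0.772  0.636]
y [-1.     0.011  0.01 ]
z [-0.014 -0.635 -0.772]
{'clock': 4.9667, 'joint_pos': array([-0.37012806,  0.75872743,  0.12841017,  1.3172707 ,  0.59118102,
        0.97603605]), 'tcp_pos': array([0.62733308, 0.02186663, 0.05062102]), 'orientation': array([-0.3366112 ,  0.93989741,  0.0511093 , -0.02595385]), 'wrist_force': array([-12.93167315, -10.16584097,  11.1622791 ]), 'finger_gap': 0.015645092200525932}
```

View pics/w7.png

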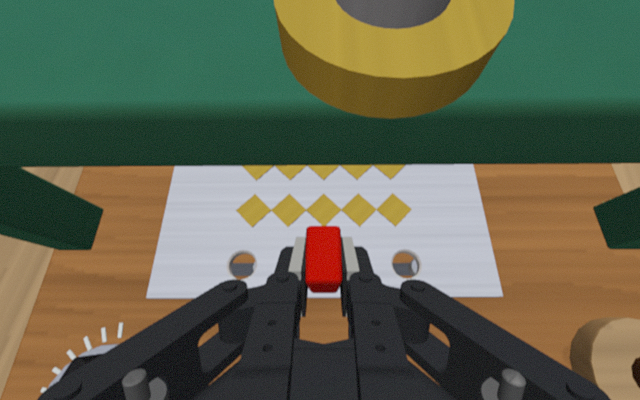

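Call:
carry_out([
  {"x": 0.001,"y": -0.0003,"z": -0.001,"ax": 0,"ay": 0.003,"az": -0.002,"hand": 0.1},
  {"x": 0.002,"y": -0.0005,"z": -0.0015,"ax": 0,"ay": 0.006,"az": -0.004,"hand": 0.1},
  {"x": 0.003,"y": -0.0005,"z": -0.0015,"ax": 0,"ay": 0.01,"az": -0.008,"hand": 0.1},
  {"x": 0.004,"y": -0.0005,"z": -0.0015,"ax": 0,"ay": 0.01,"az": -0.008,"hand": 0.1},
  {"x": 0.005,"y": -0.0005,"z": -0.0015,"ax": 0,"ay": 0.01,"az": -0.008,"hand": 0.1},
])

```text
clock: 5.38
tcp_pos: [0.6324, 0.0224, 0.0513]
orientation: [-0.337, 0.94, 0.053, -0.02]
wrist_force: [-0.4, 0.3, -3.6]
finger_gap: 0.0158
```

```bash
python3 st.py; python3 look.py w8;python3 - <<'E'
import cv2
a=cv2.imread("pics/w8.png")[150:310,140:510]
cv2.imwrite("pics/w8z.png",cv2.resize(a,None,fx=2.1,fy=2.1,interpolation=cv2.INTER_CUBIC))
E
```

```text
5.3833 [0.6324 0.0224 0.0513] F press [ 0.34  0.37 -3.62] M [-1.25 -0.16  0.02] gap 0.0158131117748297
grasp pt press [-0.0208  0.0115  0.0659] tool x az rel press -y -0.0018 lean 39.46
x [-0.002 -0.772  0.636]
y [-1.     0.003  0.   ]
z [-0.002 -0.636 -0.772]
{'clock': 5.4333, 'joint_pos': array([-0.36867708,  0.75934006,  0.1331376 ,  1.31104283,  0.5971146 ,
        0.97459367]), 'tcp_pos': array([0.63263461, 0.02229846, 0.05136768]), 'orientation': array([-0.33699957,  0.93977273,  0.05343319, -0.02008493]), 'wrist_force': array([ 0.75032277, -0.32076485, -4.37996168]), 'finger_gap': 0.015775703483545764}
```

View pics/w8z.png

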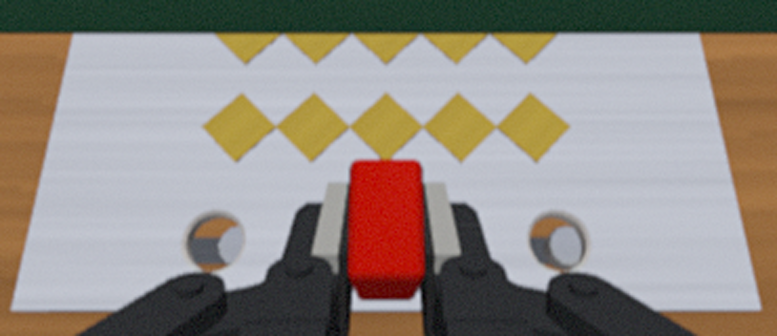

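In w8 the studs show inside the holes, offset to the right by about 7.7 mm (left hole) and 3 mm (right hole). Averaging out the parallax, about 5.3 mm of slide remains. I'll go 4 mm with light pressing.

Call:
carry_out([
  {"x": 0.001,"y": -0.0001,"z": 0.001,"ax": 0,"ay": 0,"az": 0,"hand": 0.1},
  {"x": 0.002,"y": -0.0001,"z": 0.001,"ax": 0,"ay": 0,"az": 0,"hand": 0.1},
  {"x": 0.003,"y": -0.0001,"z": 0.001,"ax": 0,"ay": 0,"az": 0,"hand": 0.1},
  {"x": 0.004,"y": -0.0001,"z": 0.001,"ax": 0,"ay": 0,"az": 0,"hand": 0.1},
  {"x": 0.0045,"y": -0.0001,"z": 0.001,"ax": 0,"ay": 0,"az": 0,"hand": 0.1},
])

```text
clock: 5.85
tcp_pos: [0.6373, 0.0235, 0.0504]
orientation: [-0.337, 0.94, 0.054, -0.02]
wrist_force: [-1.2, -0.6, -4.6]
finger_gap: 0.0156
```

```bash
python3 st.py; python3 look.py w9;python3 - <<'E'
import cv2
a=cv2.imread("pics/w9.png")[150:310,140:510]
cv2.imwrite("pics/w9z.png",cv2.resize(a,None,fx=2.1,fy=2.1,interpolation=cv2.INTER_CUBIC))
E
```

```text
5.85 [0.6373 0.0235 0.0504] F press [-0.49  1.22 -4.59] M [-1.47 -0.05  0.02] gap 0.01564589991259568
grasp pt press [-0.0203  0.0066  0.0651] tool x az rel press -y -0.0019 lean 39.44
x [-0.002 -0.772  0.635]
y [-1.     0.002 -0.   ]
z [-0.001 -0.635 -0.772]
{'clock': 5.9, 'joint_pos': array([-0.36440068,  0.76680931,  0.14589431,  1.31319104,  0.59848558,
        0.9793271 ]), 'tcp_pos': array([0.63737001, 0.02352292, 0.05040155]), 'orientation': array([-0.33685684,  0.93982005,  0.05356031, -0.01992564]), 'wrist_force': array([ 0.12816247, -1.19420561, -5.18504387]), 'finger_gap': 0.015544533113282997}
```

View pics/w9z.png

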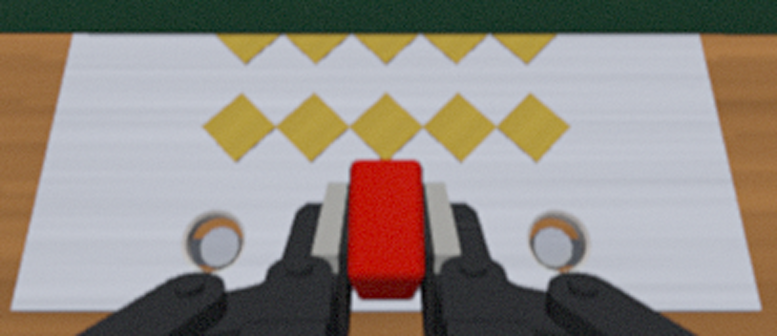

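The studs now sit symmetrically in the holes, +7 px on the left and -8 px on the right, which is pure parallax. The gripper is carrying the plate's weight (Fz -4.6 N), so I'll lower it.

Call:
carry_out([
  {"x": 0.0,"y": 0.0006,"z": 0.001,"ax": 0,"ay": 0,"az": 0,"hand": 0.1},
  {"x": 0.0,"y": 0.0015,"z": 0.002,"ax": 0,"ay": 0,"az": 0,"hand": 0.1},
  {"x": 0.0,"y": 0.0022,"z": 0.003,"ax": 0,"ay": 0,"az": 0,"hand": 0.1},
  {"x": 0.0,"y": 0.0029,"z": 0.0038,"ax": 0,"ay": 0,"az": 0,"hand": 0.1},
])

```text
clock: 6.23
tcp_pos: [0.6374, 0.0237, 0.0455]
orientation: [-0.337, 0.94, 0.054, -0.02]
wrist_force: [-0.3, -2.4, -3.6]
finger_gap: 0.0156
```

```bash
python3 st.py
```

```text
6.2333 [0.6374 0.0237 0.0455] F press [-2.33  0.56 -3.61] M [-1.36 -0.19 -0.03] gap 0.015622535182672443
grasp pt press [-0.0201  0.0065  0.0602] tool x az rel press -y -0.0019 lean 39.44
x [-0.002 -0.772  0.635]
y [-1.     0.002 -0.   ]
z [-0.001 -0.635 -0.772]
```

Call:
carry_out([
  {"x": 0.0,"y": 0.0008,"z": 0.001,"ax": 0,"ay": 0,"az": 0,"hand": 0.1},
  {"x": 0.0,"y": 0.0016,"z": 0.002,"ax": 0,"ay": 0,"az": 0,"hand": 0.1},
  {"x": 0.0,"y": 0.0024,"z": 0.003,"ax": 0,"ay": 0,"az": 0,"hand": 0.1},
  {"x": 0.0,"y": 0.003,"z": 0.0038,"ax": 0,"ay": 0,"az": 0,"hand": 0.1},
  {"x": 0.0,"y": 0.0035,"z": 0.0043,"ax": 0,"ay": 0,"az": 0,"hand": 0.1},
])

```text
clock: 6.65
tcp_pos: [0.6374, 0.0235, 0.0404]
orientation: [-0.337, 0.94, 0.053, -0.02]
wrist_force: [-2.9, -5.1, 1.6]
finger_gap: 0.0156
```

```bash
python3 st.py; python3 look.py w10
```

```text
6.65 [0.6374 0.0235 0.0404] F press [-4.71  3.48  1.63] M [-0.8   0.19  0.33] gap 0.015576157999121166
grasp pt press [-0.0203  0.0065  0.055 ] tool x az rel press -y -0.0023 lean 39.46
x [-0.002 -0.772  0.635]
y [-1.     0.002 -0.001]
z [-0.001 -0.635 -0.772]
{'clock': 6.7, 'joint_pos': array([-0.36470319,  0.77617236,  0.13680437,  1.29458409,  0.59902313,
        0.97943261]), 'tcp_pos': array([0.63737295, 0.02347438, 0.04037088]), 'orientation': array([-0.33704686,  0.93976942,  0.05333735, -0.01969742]), 'wrist_force': array([-2.2094534 , -3.99833616,  1.39371623]), 'finger_gap': 0.015780370088949686}
```

View pics/w10.png

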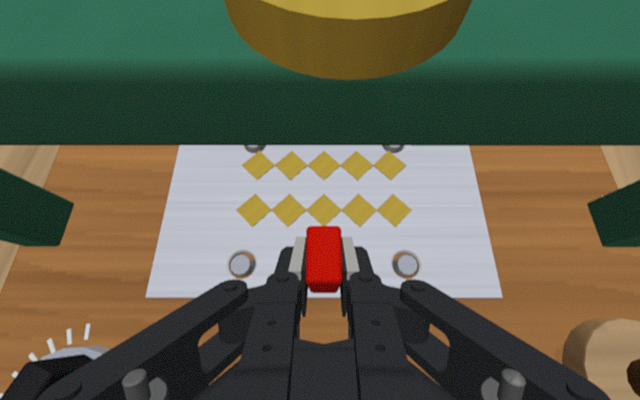

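The plate has come down 10 mm, contact force has appeared, and the studs fill the holes at (242,264) and (405,264). I'll press a touch more and then open.

Call:
carry_out([
  {"x": 0,"y": 0.0006,"z": 0.0008,"ax": 0,"ay": 0,"az": 0,"hand": 0.1},
  {"x": 0,"y": 0.0006,"z": 0.0008,"ax": 0,"ay": 0,"az": 0,"hand": 0.1},
  {"x": 0,"y": 0.0,"z": 0.0,"ax": 0,"ay": 0,"az": 0,"hand": 0.4},
  {"x": 0,"y": 0.0,"z": 0.0,"ax": 0,"ay": 0,"az": 0,"hand": 0.5},
  {"x": 0,"y": 0.0,"z": 0.0,"ax": 0,"ay": 0,"az": 0,"hand": 0.5},
  {"x": 0,"y": 0.0,"z": -0.02,"ax": 0,"ay": 0,"az": 0,"hand": 0.5},
  {"x": 0,"y": 0.0,"z": -0.05,"ax": 0,"ay": 0,"az": 0,"hand": 0.5},
  {"x": 0,"y": 0.0,"z": -0.08,"ax": 0,"ay": 0,"az": 0,"hand": 0.5},
  {"x": 0,"y": 0.0,"z": -0.12,"ax": 0,"ay": 0,"az": 0,"hand": 0.5},
  {"x": 0,"y": 0.0,"z": -0.15,"ax": 0,"ay": 0,"az": 0,"hand": 0.5},
  {"x": 0,"y": 0.0,"z": -0.15,"ax": 0,"ay": 0,"az": 0,"hand": 0.5},
  {"x": 0,"y": 0.0,"z": -0.15,"ax": 0,"ay": 0,"az": 0,"hand": 0.5},
])

```text
clock: 7.7
tcp_pos: [0.6495, -0.0727, 0.1574]
orientation: [-0.336, 0.94, 0.053, -0.018]
wrist_force: [-0.1, 0.1, -1.0]
finger_gap: 0.0426
```

```bash
python3 st.py; python3 look.py w11;python3 - <<'E'
import cv2
a=cv2.imread("pics/w11.png")[0:285,110:490]
cv2.imwrite("pics/w11z.png",cv2.resize(a,None,fx=2.1,fy=2.1,interpolation=cv2.INTER_CUBIC))
E
```

```text
7.7 [ 0.6495 -0.0727  0.1574] F press [ 0.08  0.08 -0.96] M [-0.57 -0.04  0.01] gap 0.042648572208872935
grasp pt press [-0.1172  0.0057  0.1721] tool x az rel press -y -0.0042 lean 39.36
x [-0.004 -0.773  0.634]
y [-1.     0.002 -0.004]
z [ 0.002 -0.634 -0.773]
{'clock': 7.75, 'joint_pos': array([-0.48275096,  0.79114246,  0.45569871,  1.66821921,  0.55361335,
        0.85015322]), 'tcp_pos': array([ 0.64866233, -0.07145135,  0.15606413]), 'orientation': array([-0.33696268,  0.93981672,  0.05321275, -0.01921163]), 'wrist_force': array([-1.1507842 , -0.12285635, -0.62653299]), 'finger_gap': 0.04273126631575214}
```

View pics/w11.png

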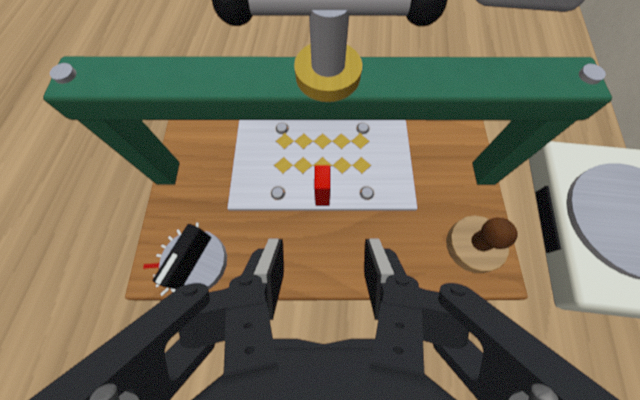

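View pics/w11z.png

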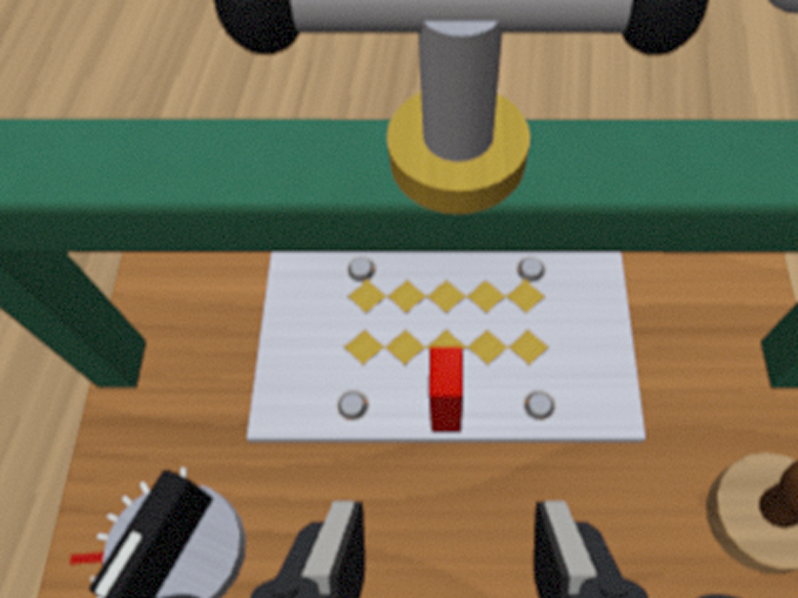

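The plate is seated: all four studs stand up through the holes and the plate is square. Next is the dial.

```bash
python3 - <<'E'
from h import *
T=press([.6429,.0324],1.687)
a=.39
d=(T@[-.086,.130,.155,1])[:3]; print(d)
print(*delta(d,leanR(1.687-a,0)))
E
```

```text
[ 0.52374777 -0.06809251  0.155     ]
[-0.1237 -0.0128  0.0119] [-0.6797  0.1334  0.3714]
```

Call:
carry_out([
  {"x": -0.02,"y": -0.01,"z": 0,"ax": -0.1,"ay": 0.02,"az": 0.05,"hand": 0.55},
  {"x": -0.05,"y": -0.013,"z": 0,"ax": -0.2,"ay": 0.04,"az": 0.1,"hand": 0.55},
  {"x": -0.08,"y": -0.013,"z": 0,"ax": -0.3,"ay": 0.06,"az": 0.16,"hand": 0.55},
  {"x": -0.11,"y": -0.013,"z": 0.006,"ax": -0.4,"ay": 0.08,"az": 0.22,"hand": 0.55},
  {"x": -0.124,"y": -0.013,"z": 0.012,"ax": -0.5,"ay": 0.1,"az": 0.27,"hand": 0.55},
  {"x": -0.124,"y": -0.013,"z": 0.012,"ax": -0.6,"ay": 0.12,"az": 0.33,"hand": 0.55},
  {"x": -0.124,"y": -0.013,"z": 0.012,"ax": -0.68,"ay": 0.133,"az": 0.371,"hand": 0.55},
  {"x": -0.124,"y": -0.013,"z": 0.012,"ax": -0.68,"ay": 0.133,"az": 0.371,"hand": 0.55},
  {"x": -0.124,"y": -0.013,"z": 0.012,"ax": -0.68,"ay": 0.133,"az": 0.371,"hand": 0.55},
  {"x": -0.124,"y": -0.013,"z": 0.012,"ax": -0.68,"ay": 0.133,"az": 0.371,"hand": 0.55},
])

```text
clock: 8.58
tcp_pos: [0.5229, -0.067, 0.1541]
orientation: [-0.001, 0.991, -0.135, -0.001]
wrist_force: [0.1, -1.4, 0.2]
finger_gap: 0.047
```

```bash
python3 st.py; python3 look.py w12
```

```text
8.5833 [ 0.5229 -0.067   0.1541] F press [-1.37  0.1   0.23] M [ 0.   -0.07 -0.01] gap 0.04699557724460987
grasp pt press [-0.0849  0.1307  0.1731] tool x az rel press -y -0.3873 lean 0.15
x [-0.378 -0.926  0.002]
y [-0.926  0.378  0.002]
z [-0.002 -0.001 -1.   ]
{'clock': 8.6333, 'joint_pos': array([-2.81452335e-01,  2.59973321e-01, -2.19139806e-01,  1.09391414e+00,
        8.88412392e-04,  1.56167828e+00]), 'tcp_pos': array([ 0.5231048 , -0.06768963,  0.15414128]), 'orientation': array([-6.01017876e-04,  9.90742789e-01, -1.35747136e-01, -1.03940897e-03]), 'wrist_force': array([-0.22441642,  0.71758157,  0.44897498]), 'finger_gap': 0.04676171883070319}
```

View pics/w12.png

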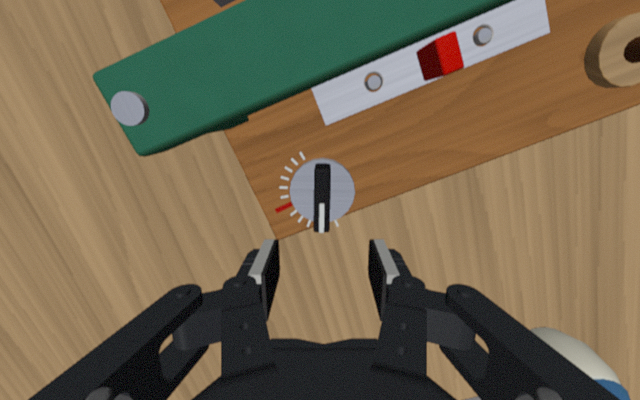

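In w12 the bar lies vertical in the picture, so it's aligned with the jaws. I'll measure its axis.

```bash
python3 - <<'E'
from h import *
m=viewer.camera_model("wrist"); m['T']=np.load("pics/w12.npy")
im=cv2.imread("pics/w12.png")[155:237,285:360]
g=im.max(2); 
k=(g<60).astype(np.uint8); n,l,st,c=cv2.connectedComponentsWithStats(k); i=1+st[1:,4].argmax()
wh=cv2.inRange(im,(225,225,225),(255,255,255))
ys,xs=np.where(l==i); print(st[i],c[i])
bt=[(322+0,164),(321.5,232)]
p1=onz(m,322.5,164.5,.062);p2=onz(m,321,232,.062)
print("bar top ends",p1,p2,np.linalg.norm(p1-p2),"mid",(p1+p2)/2)
print("disc",onz(m,322,191,.03), [np.linalg.norm(onz(m,290,191,.03)-onz(m,355,191,.03))])
d=(p2-p1)[:2]; 
T=press([.6429,.0324],1.687); dp=T[:2,:2].T@d; print("dial angle",np.arctan2(dp[1],-dp[0]))
s,p,Rc=tcp(); print("bar in tool frame",Rc.inv().apply(d.tolist()+[0]))
# red mark
r=onz(m,283,209,.02); c0=onz(m,322,191,.03); e=T[:2,:2].T@(r-c0)[:2]; print("red angle",np.arctan2(e[1],-e[0]))
print(*delta(np.r_[((p1+p2)/2)[:2],.036],Rc))
E
```

```text
[ 29   9  16  68 785] [36.84203822 37.25350318]
bar top ends [ 0.53098285 -0.03781999  0.062     ] [ 0.51389151 -0.09435846  0.062     ] 0.059065321895403734 mid [ 0.52243718 -0.06608922  0.062     ]
disc [ 0.52202796 -0.06756146  0.03      ] [np.float64(0.061299023573475726)]
dial angle 0.4097653714858947
bar in tool frame [-1.25370776e-03  5.90519930e-02 -5.08748841e-05]
red angle 1.4555622145877205
[-0.0008 -0.0013  0.1181] [0. 0. 0.]
```

Call:
carry_out([
  {"x": -0.001,"y": -0.001,"z": 0.03,"ax": 0,"ay": 0,"az": 0,"hand": 0.55},
  {"x": -0.001,"y": -0.001,"z": 0.06,"ax": 0,"ay": 0,"az": 0,"hand": 0.55},
  {"x": -0.001,"y": -0.001,"z": 0.09,"ax": 0,"ay": 0,"az": 0,"hand": 0.55},
  {"x": -0.001,"y": -0.001,"z": 0.11,"ax": 0,"ay": 0,"az": 0,"hand": 0.55},
  {"x": -0.001,"y": -0.001,"z": 0.117,"ax": 0,"ay": 0,"az": 0,"hand": 0.55},
  {"x": -0.001,"y": -0.001,"z": 0.117,"ax": 0,"ay": 0,"az": 0,"hand": 0.55},
  {"x": -0.001,"y": -0.001,"z": 0.117,"ax": 0,"ay": 0,"az": 0,"hand": 0.3},
  {"x": -0.001,"y": -0.001,"z": 0.117,"ax": 0,"ay": 0,"az": 0,"hand": 0.1},
  {"x": -0.001,"y": -0.001,"z": 0.117,"ax": 0,"ay": 0,"az": 0,"hand": 0.1},
  {"x": -0.001,"y": -0.001,"z": 0.117,"ax": 0,"ay": 0,"az": 0,"hand": 0.1},
  {"x": -0.001,"y": -0.001,"z": 0.117,"ax": 0,"ay": 0,"az": 0,"hand": 0.1},
], squeeze=25)

```text
clock: 9.55
tcp_pos: [0.5212, -0.0663, 0.0386]
orientation: [-0.0, 0.991, -0.136, -0.002]
wrist_force: [-5.9, -0.2, 4.1]
finger_gap: 0.0133
```

```bash
python3 st.py; python3 look.py w13
```

```text
9.55 [ 0.5212 -0.0663  0.0386] F press [0.53 5.91 4.1 ] M [-0.01  0.99 -0.05] gap 0.013331265119674496
grasp pt press [-0.084   0.1322  0.0576] tool x az rel press -y -0.3887 lean 0.18
x [-0.379 -0.925  0.001]
y [-0.925  0.379  0.003]
z [-0.003 -0.    -1.   ]
{'clock': 9.6, 'joint_pos': array([-2.79539610e-01,  3.61724102e-01, -3.89617606e-01,  8.22609332e-01,
        5.72814378e-05,  1.56377469e+00]), 'tcp_pos': array([ 0.52122574, -0.06637224,  0.03854724]), 'orientation': array([-2.53579270e-04,  9.90729859e-01, -1.35837614e-01, -1.55710314e-03]), 'wrist_force': array([-5.41750421, -0.97265003,  3.86221035]), 'finger_gap': 0.01335679295501078}
```

View pics/w13.png

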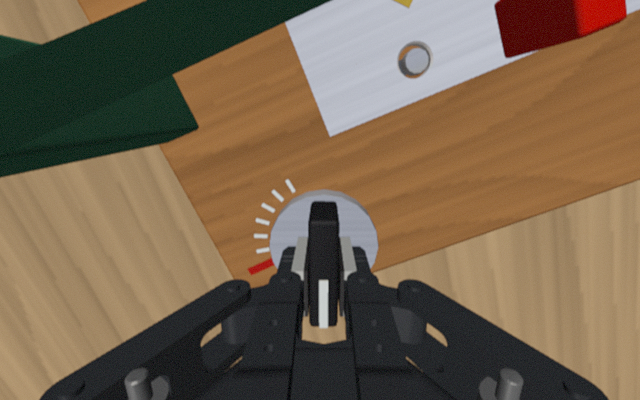

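Call:
carry_out([
  {"x": 0,"y": 0,"z": 0,"ax": 0,"ay": 0,"az": 0.1,"hand": 0.1},
  {"x": 0,"y": 0,"z": 0,"ax": 0,"ay": 0,"az": 0.2,"hand": 0.1},
  {"x": 0,"y": 0,"z": 0,"ax": 0,"ay": 0,"az": 0.3,"hand": 0.1},
  {"x": 0,"y": 0,"z": 0,"ax": 0,"ay": 0,"az": 0.4,"hand": 0.1},
  {"x": 0,"y": 0,"z": 0,"ax": 0,"ay": 0,"az": 0.5,"hand": 0.1},
  {"x": 0,"y": 0,"z": 0,"ax": 0,"ay": 0,"az": 0.6,"hand": 0.1},
  {"x": 0,"y": 0,"z": 0,"ax": 0,"ay": 0,"az": 0.7,"hand": 0.1},
  {"x": 0,"y": 0,"z": 0,"ax": 0,"ay": 0,"az": 0.8,"hand": 0.1},
  {"x": 0,"y": 0,"z": 0,"ax": 0,"ay": 0,"az": 0.9,"hand": 0.1},
  {"x": 0,"y": 0,"z": 0,"ax": 0,"ay": 0,"az": 1.0,"hand": 0.1},
  {"x": 0,"y": 0,"z": 0,"ax": 0,"ay": 0,"az": 1.06,"hand": 0.1},
  {"x": 0,"y": 0,"z": 0,"ax": 0,"ay": 0,"az": 1.06,"hand": 0.1},
])

```text
clock: 10.6
tcp_pos: [0.5217, -0.0669, 0.0387]
orientation: [0.001, 0.786, -0.619, -0.001]
wrist_force: [1.7, -3.2, -10.5]
finger_gap: 0.0136
```

```bash
python3 st.py; python3 look.py w14
```

```text
10.6 [ 0.5217 -0.0669  0.0387] F press [ -3.34  -1.28 -10.54] M [-0.47 -0.57  0.02] gap 0.013607295560086566
grasp pt press [-0.0846  0.1318  0.0577] tool x az rel press -y -1.4505 lean 0.12
x [-0.993 -0.12   0.   ]
y [-0.12   0.993  0.002]
z [-0.     0.002 -1.   ]
{'clock': 10.65, 'joint_pos': array([-2.79912030e-01,  3.61694886e-01, -3.89188144e-01,  8.21993122e-01,
       -5.60889051e-04,  2.62242039e+00]), 'tcp_pos': array([ 0.52169654, -0.0669019 ,  0.03870611]), 'orientation': array([ 6.51198493e-04,  7.86442346e-01, -6.17662753e-01, -8.57908278e-04]), 'wrist_force': array([  2.09226799,  -3.56021991, -10.74854576]), 'finger_gap': 0.013345178215858462}
```

View pics/w14.png

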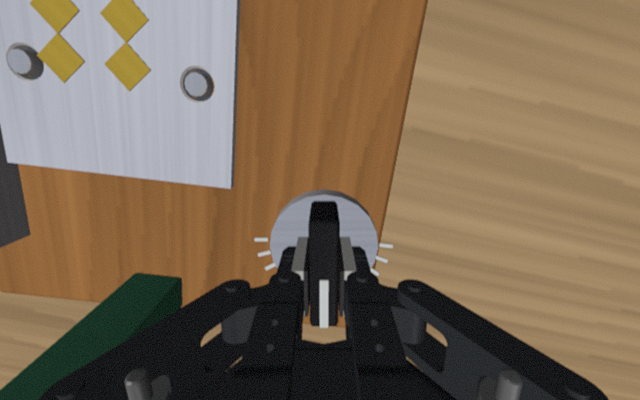

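The tool is turned 1.45 rad in the press frame. I'll add 0.04, open and lift.

Call:
carry_out([
  {"x": 0,"y": 0,"z": 0,"ax": 0,"ay": 0,"az": 0.04,"hand": 0.1},
  {"x": 0,"y": 0,"z": 0,"ax": 0,"ay": 0,"az": 0.04,"hand": 0.1},
  {"x": 0,"y": 0,"z": 0,"ax": 0,"ay": 0,"az": 0.04,"hand": 0.1},
  {"x": 0,"y": 0,"z": 0,"ax": 0,"ay": 0,"az": 0.04,"hand": 0.4},
  {"x": 0,"y": 0,"z": 0,"ax": 0,"ay": 0,"az": 0.04,"hand": 0.5},
  {"x": 0,"y": 0,"z": 0,"ax": 0,"ay": 0,"az": 0.04,"hand": 0.5},
  {"x": 0,"y": 0,"z": -0.03,"ax": 0,"ay": 0,"az": 0.04,"hand": 0.5},
  {"x": 0,"y": 0,"z": -0.07,"ax": 0,"ay": 0,"az": 0.04,"hand": 0.5},
  {"x": 0,"y": 0,"z": -0.11,"ax": 0,"ay": 0,"az": 0.04,"hand": 0.5},
  {"x": 0,"y": 0,"z": -0.14,"ax": 0,"ay": 0,"az": 0.04,"hand": 0.5},
  {"x": 0,"y": 0,"z": -0.14,"ax": 0,"ay": 0,"az": 0.04,"hand": 0.5},
  {"x": 0,"y": 0,"z": -0.14,"ax": 0,"ay": 0,"az": 0.04,"hand": 0.5},
])

```text
clock: 11.65
tcp_pos: [0.5239, -0.0673, 0.1817]
orientation: [-0.001, 0.774, -0.633, 0.002]
wrist_force: [-0.7, 0.2, -1.1]
finger_gap: 0.0429
```

```bash
python3 st.py; python3 look.py w15;python3 - <<'E'
import cv2
a=cv2.imread("pics/w15.png")[0:260,180:500]
cv2.imwrite("pics/w15z.png",cv2.resize(a,None,fx=2.3,fy=2.3,interpolation=cv2.INTER_CUBIC))
E
```

```text
11.65 [ 0.5239 -0.0673  0.1817] F press [ 0.31  0.63 -1.05] M [ 0.05 -0.02  0.02] gap 0.04287782935541329
grasp pt press [-0.0852  0.1299  0.2007] tool x az rel press -y -1.4871 lean 0.25
x [-0.996 -0.084 -0.002]
y [-0.084  0.996 -0.004]
z [ 0.002 -0.004 -1.   ]
{'clock': 11.7, 'joint_pos': array([-2.79557191e-01,  2.41399487e-01, -1.78645225e-01,  1.15031474e+00,
       -4.70740384e-04,  2.66228178e+00]), 'tcp_pos': array([ 0.52254201, -0.06692452,  0.17973794]), 'orientation': array([ 1.29977720e-04,  7.74089044e-01, -6.33076654e-01,  2.93632310e-04]), 'wrist_force': array([ 0.08465516,  0.51492316, -0.00194746]), 'finger_gap': 0.04245969414623037}
```

View pics/w15z.png

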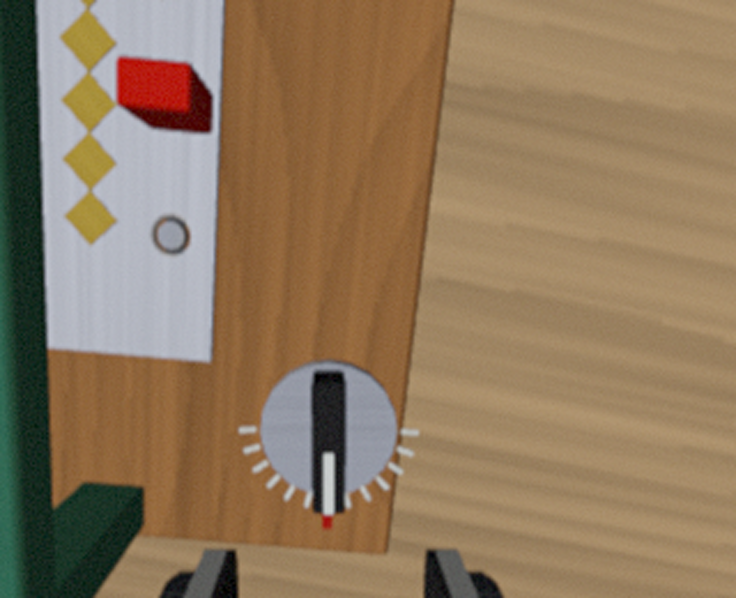

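View pics/w15.png

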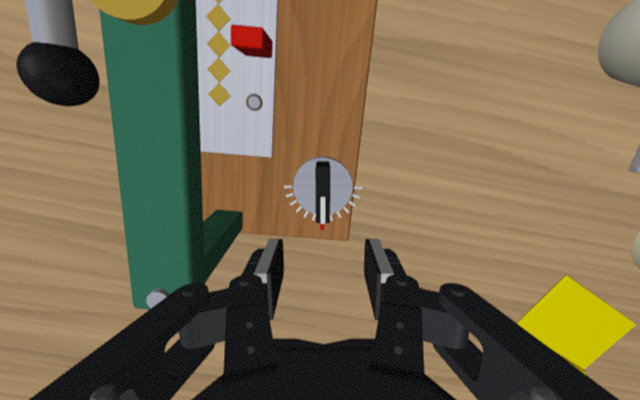

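The pointer at (322,215) lies right over the red mark, and the plate is seated. One last overview before handing in.

```bash
python3 - <<'E'
from h import *
cv2.imwrite("pics/s16.png",viewer.read_camera("scene")[:,:,::-1])
E
```

```text
(no output)
```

View pics/s16.png

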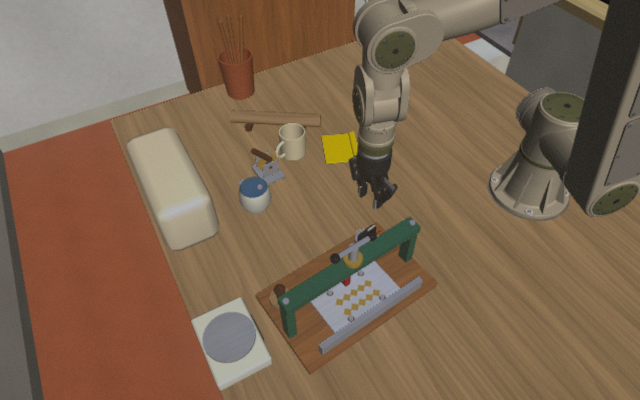

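The plate is seated with its studs showing, the other objects are where they started, and the gripper is clear.

```bash
python3 -c "
from workcell import env
print(env.hand_in())"
```

```text
the job is handed in; nothing more can be done
None
```

I seated the plate and set the dial, then handed the job in at about 12 s of the 51 s allowed. No verdict is reported.

- **Plate:** I gripped it by the red grip, squared it against the fence at about 15 N, and slid it along the fence to -y. It went 10 mm down onto the board, and contact force appeared at the bottom. In the last close pictures the studs stand up through the holes and the plate looks square.
- **Dial:** I turned it from about 0.4 rad to about 1.49 rad, going by the tool's angle. The white pointer lies over the red mark in the last wrist picture.
- **Surroundings:** the other objects look unmoved in the last scene picture (judged by eye), and the gripper was open and clear of everything.

**What did not go as planned:**
- **First slide:** the first 8 mm slide moved only about 2 mm and built up 25 N, because I was pressing too hard. I eased off.
- **The drop:** after that the gripper carried the plate's weight, at most about 1 mm above the studs. So I found the studs by sight through the holes and lowered the plate on, rather than letting it fall by feel. The fence push was close to zero for those last few millimetres.
- **Red mark:** a rough pixel measurement put it at 1.46 rad instead of the given 1.5, which is within tolerance.

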